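# Lock the specimen fixture with its keyed collar

### The job

The specimen is already loaded on the spigot of the holding fixture; close the fixture with the knurled aluminium collar. Set the collar over the spigot, lip up, turn it on the pins until its hidden keyways drop over them, then push it down fully home against the spring plate. Finish while still holding it pushed home, without letting go, and leave everything else where it stands.

Things in the scene. Friction and masses are not known exactly. Their poses are not given: they have to be found in the camera images.
- collar: the knurled aluminium locking collar: a ring 56 mm in outside diameter and 44 mm tall, standing on the table lip up; the fingers can take it anywhere round the outside. Origin: on its axis at the underside of its skirt; z up its axis. Mass 0.12 to 0.26 kg.
- collar_lip (a point): centre of the collar's top face, 44 mm above its underside. The top is a 5 mm thick inward lip with a 20 mm window. Below it the bore is 36 mm; three straight keyways, 9 mm wide, 120 degrees apart, run up inside the skirt from its lower edge, hidden from outside and above; nothing marks their angle, it is found by turning.
- seat: the holding fixture, fixed: a dark round base (96 mm across, 14 mm thick), a 58 mm wide shoulder up to 32 mm, the orange spring plate, and on its axis an upright steel spigot with three brass pins. Origin: on the spigot's axis at table height; z up.
- spigot_top (a point): centre of the spigot's top, 75 mm above the table, with the dark specimen disc in it. The spigot is 34 mm in diameter, its rim chamfered 4 mm over the last 6 mm. Three radial brass pins, 5 mm thick, 120 degrees apart, stick out 6 mm from it; their upper sides are 60 mm above the table.
- seat_home (a point): where the collar's underside (its origin) is when fully home: on the axis, 36 mm above the table. At 60 mm it rides on the pins with 1.2 mm play and can be turned. When keyways and pins line up (within 5 degrees; a turn of 120 degrees either way always passes a fit) it goes down: at 42 mm it meets the spring plate, at 36 mm its lip lands on the spigot.
- seat_plate (a joint): the orange spring plate, a disc 66 mm across around the spigot, its top 42 mm above the table when free. Value: how far it is pressed down, in m: 0 free, 0.006 with the collar fully home. Its spring pushes up with 4 N at 0 and 10 N at 0.006, so the collar rises again when nobody pushes on it.
- beaker: bystander: open brushed-steel beaker, 76 mm across, 85 mm tall; origin at the centre of its underside
- reagent: bystander: white bottle with a red cap, 64 mm across, 150 mm tall; origin at the centre of its underside
- lap_ring: bystander: plain smooth brass lapping ring, 84 mm outside, 60 mm inside, 22 mm tall, not the collar; origin at the centre of its underside
- weight: bystander: steel lapping weight with a small knob, 60 mm across, 62 mm tall; origin at the centre of its underside
- slurry_jar: bystander: green glass jar with a steel cap, 68 mm across, 100 mm tall; origin at the centre of its underside
- brush: bystander: small cleaning brush lying flat, 170 mm long
- wafer_box: bystander: flat blue box with a clear top, 100 x 100 x 26 mm; origin at the centre of its underside
- carrier: bystander: spare white specimen carrier, a disc 36 mm across, 8 mm thick; origin at the centre of its underside

How it is judged:
By the outcome, as a careful person would: the job done as asked, in the order asked, and still so for the second after the job is handed in, while the arm keeps its last pose, push and grip.
It also fails if it takes over 51 s, if anything falls off the work surface, if the arm or the gripper's body presses on something with over 40 N, if the wrist force passes 120 N, or if a joint passes its speed limit or range.

### The arm

A 7-joint arm with a two-finger parallel gripper is mounted at the origin on the work surface. World frame = base frame: x ahead of the robot, y to its left, z up, the work surface at z = 0. Lengths are in m, angles in degrees, forces in N, time in s.
With the tool pointing down it reaches from about 0.425 to 0.875 m from the base axis. Payload 4.7 kg.
Tool frame: the origin (TCP) lies midway between the tips of the shut fingers; the grasp point (between the pads) lies 19 mm behind it; z points along the fingers, y is the line along which they close (so a half turn about z gives the same grasp; the last joint's range is limited). The gripper opens to 87 mm and grips with 3 to 60 N. Pads are 19 mm wide; open, the fingers measure 117 mm over their backs; the gripper's body (75 mm by 190 mm) begins 51 mm behind the grasp point.
Start: joints at [-65.369, 18.392, -4.016, 83.108, 1.295, 78.541, -3.26], TCP at [0.263, 0.595, 0.223] pointing down, gripper open.
Joint ranges: [-163.93, 163.93], [-17.29, 119.83], [-79.2, 71.16], [3.27, 140.29], [-89.18, 269.18], [5.43, 117.66], [-154.24, 154.24]. Speed limits (degrees/s): [147.25, 147.25, 180, 180, 180, 180, 180].

### API

Orientations are given as [roll, pitch, yaw] about the fixed x, y, z axes, in that order (R = Rz(yaw) Ry(pitch) Rx(roll)).
In Python, from cell import env gives the robot as it stands.
- The arm moves only by the tool step_arm, never from a script. Its argument "moves" is a list of rows, each an object with "dp": the shift along the tool's x, y, z in mm, a list of three; "dr": the turn, a rotation vector about the tool's x, y, z in rad, a list of three; "fingers": the closure, from 0 (fully open) to 1 (shut). In form: [{"dp": [dx, dy, dz], "dr": [ax, ay, az], "fingers": fingers}, ...]. A call has exactly 5 rows; each row shifts and turns the commanded pose from where the row before left it, along the tool's axes as they then stand; what a row does not reach is not made up. A row lasts 1/8 s, in which the tool goes at most 62.5 mm and 10.7 degrees, less where a joint would pass 70% of its speed; a pose out of reach is approached as far as the arm can. A call with a gripper value outside its range is refused whole. The fingers move at their own pace and stop on an object; "squeeze" is the grip in N (left out, the last holds). Time passes only in rows, so rows that do not move let the fingers close, or fill a call up. It gives the time, the measured TCP pose, the force, the opening and the grip force at its end, in the units of the state.
- env.get_obs(): the state, without advancing time (a new reading comes with each control period).
- env.read_camera(name): name is "scene" or "top"; returns the picture (420x560x3 uint8, red, green, blue); there is no depth.
- env.camera_model(name): a dict with "fx", "fy", "cx", "cy" (pixels), "R" (3x3) and "t" (3): a world point X has camera coordinates R X + t. Camera axes: x right, y down, z forward; pixel columns grow to the right and rows downward; lengths in m; the calibration is good to about 2 mm. A picture is of the moment at which its call begins. camera_model takes no time and is no camera call.
- env.sign_off(): hands the job in; it is judged then, once.
The state is a dict: "time_s": time; "qpos": joint angles; "joint_velocities": joint speeds; "effort": joint torques, N m; "tool_pos": TCP position; "tool_rot": TCP orientation; "force": force on the tool from outside, world axes, zero at the start; "wrist_torque": the same for the moment, N m; "grip_width": finger opening in m; "grasp_force": force on a finger pad.
Only numpy, scipy, OpenCV 4.12 (cv2) and the standard library are available. Lean on these libraries where they do the work, as an engineer would, in place of code of your own. Each camera call takes 0.05 s, during which the arm holds its last target. There are 200 camera calls.

## Working session

There is one attempt and no reset: what is moved stays moved. The work goes in short steps, Python scripts to look and compute and a tool call to move; the robot and the scene stay as the last step left them, time stands still between calls to the robot, and variables do not carry over. Pictures are saved under pics/ and viewed, at most 10 in all, crops included, and the job is handed in when it is done.

Besides the shell and the picture viewer there is one more tool, called after "Emit:" as name(argument=value, ...), one argument or row to a line, values as JSON. step_arm: Moves the arm, as the interface text tells. Its arguments: {"type":"object","properties":{"moves":{"type":"array","items":{"type":"object","properties":{"dp":{"type":"array","items":{"type":"number"}},"dr":{"type":"array","items":{"type":"number"}},"fingers":{"type":"number"}}}},"squeeze":{"type":"number"}},"required":["moves"]}

```bash
mkdir -p pics; python3 - <<'E'
from cell import env
import cv2,json
for n in("scene","top"):
    im=env.read_camera(n); cv2.imwrite(f"pics/{n}0.png",im[:,:,::-1])
    print(n,env.camera_model(n))
o=env.get_obs();print(o)
E
```

```text
scene {'fx': 408.785429885656, 'fy': 408.785429885656, 'cx': 282.09988568150703, 'cy': 210.00586223669035, 'R': array([[ 0.2321367 ,  0.97264948,  0.00809611],
       [ 0.72356501, -0.16711453, -0.66972114],
       [-0.65005094,  0.16132492, -0.74256854]]), 't': array([-0.12528021, -0.34896773,  1.34361252])}
top {'fx': 472.3456671099949, 'fy': 472.3456671099949, 'cx': 286.5268246634866, 'cy': 213.22745437454128, 'R': array([[-0.02692327, -0.99963424,  0.00255348],
       [-0.99357763,  0.02647913, -0.11001064],
       [ 0.10990278, -0.00549893, -0.99392713]]), 't': array([8.04292921e-04, 5.66509770e-01, 1.19267630e+00])}
{'time_s': 0.1, 'qpos': array([-65.36871995,  18.43450232,  -4.01457178,  83.16715466,
         1.29731661,  78.54243125,  -3.25890081]), 'joint_velocities': array([ 0.04484312, -0.11277141,  0.0388122 , -0.08082037,  0.01276716,
       -0.02727456,  0.05388637]), 'effort': array([-2.07384928e-04, -4.92572308e+01, -4.05527288e-01, -3.13397706e+01,
       -6.41373731e-02,  3.95289296e-02,  5.98193606e-05]), 'tool_pos': array([0.26241483, 0.59413059, 0.22158094]), 'tool_rot': array([-1.79901270e+02,  8.08329206e-03,  1.56178955e+02]), 'force': array([ 0.82975987, -0.65555884,  0.55135556]), 'wrist_torque': array([-0.03512346, -0.00146185,  0.02225287]), 'grasp_force': 0.0, 'grip_width': 0.08717270054514806}
```

View pics/scene0.png

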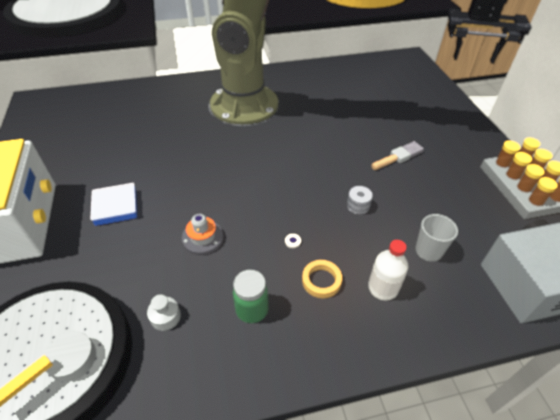

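View pics/top0.png

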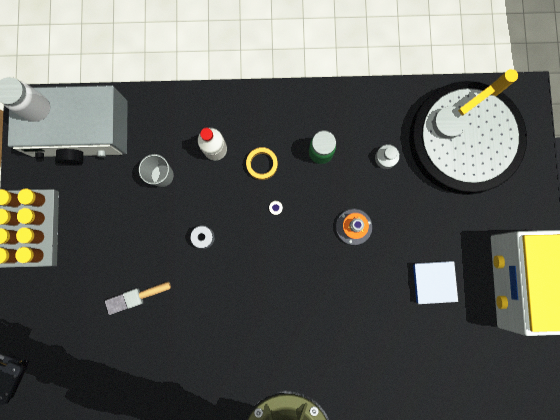

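The scene view shows the collar at (360,200) and the seat at (202,232). In the top view the collar is at (202,237) and the seat at (354,226). The arm is out of the way at the edge. Next I'll zoom in on both parts.

```bash
python3 - <<'E'
import cv2,numpy as np
s=cv2.imread("pics/scene0.png");t=cv2.imread("pics/top0.png")
f=lambda im,c,r:cv2.resize(im[r-25:r+25,c-30:c+30],None,fx=6,fy=6,interpolation=cv2.INTER_NEAREST)
cv2.imwrite("pics/z0.png",np.vstack([np.hstack([f(s,360,200),f(s,202,230)]),np.hstack([f(t,202,237),f(t,354,226)])]))
E
```

```text
(no output)
```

View pics/z0.png

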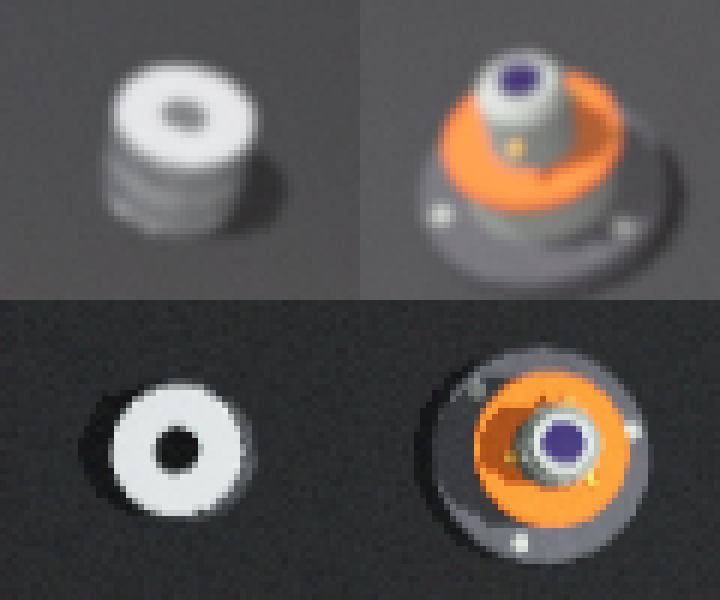

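The crops show the bright lip face with its window (collar) and the purple specimen in the pale rim (seat) in both views. I'll mask and triangulate both.

```bash
cat >h.py <<'E'
import cv2,numpy as np
from cell import env
def ell(im,mask,c,r,rad=25):
    m=np.zeros_like(mask);m[r-rad:r+rad,c-rad:c+rad]=mask[r-rad:r+rad,c-rad:c+rad]
    cs,_=cv2.findContours(m,cv2.RETR_EXTERNAL,cv2.CHAIN_APPROX_NONE)
    k=max(cs,key=cv2.contourArea);h=cv2.convexHull(k);f=np.zeros_like(m);cv2.drawContours(f,[h],-1,1,-1)
    M=cv2.moments(f,True);return np.array([M['m10']/M['m00'],M['m01']/M['m00']]),M['m00']
def ray(n,uv):
    c=env.camera_model(n);R=c["R"];d=R.T@np.array([(uv[0]-c["cx"])/c["fx"],(uv[1]-c["cy"])/c["fy"],1]);return -R.T@c["t"],d/np.linalg.norm(d)
def tri(a,b):
    (o1,d1),(o2,d2)=ray("scene",a),ray("top",b)
    x=np.linalg.lstsq(np.array([d1,-d2]).T,o2-o1,rcond=None)[0];p,q=o1+x[0]*d1,o2+x[1]*d2
    return (p+q)/2,np.linalg.norm(p-q)
def plane(n,uv,z):
    o,d=ray(n,uv);return o+d*(z-o[2])/d[2]
def bright(im,t): return ((im.min(2)>t)*255).astype(np.uint8)
def orange(im): return cv2.inRange(cv2.cvtColor(im,cv2.COLOR_BGR2HSV),(3,130,120),(22,255,255))
def purple(im): return cv2.inRange(cv2.cvtColor(im,cv2.COLOR_BGR2HSV),(115,80,40),(150,255,255))
E
python3 - <<'E'
from h import *
s=cv2.imread("pics/scene0.png");t=cv2.imread("pics/top0.png")
for nm,ms,mt,cs,ct,z in(("lip",bright(s,175),bright(t,170),(360,200),(202,237),.044),("spec",purple(s),purple(t),(202,230),(354,226),.075),("plate",orange(s),orange(t),(202,230),(354,226),.042)):
    a,A=ell(s,ms,*cs);b,B=ell(t,mt,*ct)
    print(nm,a,A,b,B,*tri(a,b),plane("scene",a,z),plane("top",b,z))
E
```

```text
lip [360.18032787 193.96065574] 305.0 [200.92054795 236.83835616] 365.0 [0.51053139 0.20631535 0.03860557] 0.00017234017662557887 [0.51530468 0.20355784 0.044     ] [0.51020792 0.2054436  0.044     ]
spec [198.         217.84615385] 13.0 [357.5483871  224.41935484] 31.0 [ 0.52893865 -0.191237    0.07189895] 0.0008527455747814986 [ 0.53164151 -0.19148815  0.075     ] [ 0.52872   -0.1903246  0.075    ]
plate [200.50281426 228.38649156] 533.0 [355.34615385 225.45238095] 546.0 [ 0.52945587 -0.19097625  0.03534403] 0.0005240165451749358 [ 0.53510372 -0.1908894   0.042     ] [ 0.52894394 -0.18970766  0.042     ]
```

Emit:
step_arm(
  moves=[
    {"dp":[-38.5,-25.5,0],"dr":[0,0,0],"fingers":0},
    {"dp":[-38.5,-25.5,0],"dr":[0,0,0],"fingers":0},
    {"dp":[-38.5,-25.5,0],"dr":[0,0,0],"fingers":0},
    {"dp":[-38.5,-25.5,0],"dr":[0,0,0],"fingers":0},
    {"dp":[-38.5,-25.5,0],"dr":[0,0,0],"fingers":0},
  ],
)

```text
time_s: 0.72
tool_pos: [0.3877, 0.3986, 0.2222]
tool_rot: [-180.0, -0.0, 156.2]
force: [0.3, 0.1, 0.5]
grip_width: 0.0872
grasp_force: 0.0
```

Emit:
step_arm(
  moves=[
    {"dp":[-38.5,-25.5,0],"dr":[0,0,0],"fingers":0},
    {"dp":[-38.5,-25.5,0],"dr":[0,0,0],"fingers":0},
    {"dp":[-38.5,-25.5,0],"dr":[0,0,0],"fingers":0},
    {"dp":[-38.5,-25.5,0],"dr":[0,0,0],"fingers":0},
    {"dp":[-38.5,-25.5,0],"dr":[0,0,0],"fingers":0},
  ],
)

```text
time_s: 1.35
tool_pos: [0.5122, 0.2044, 0.2223]
tool_rot: [-180.0, -0.0, 156.2]
force: [0.4, 0.5, -0.3]
grip_width: 0.0872
grasp_force: 0.0
```

Emit:
step_arm(
  moves=[
    {"dp":[0,0,35],"dr":[0,0,0],"fingers":0},
    {"dp":[0,0,35],"dr":[0,0,0],"fingers":0},
    {"dp":[0,0,35],"dr":[0,0,0],"fingers":0},
    {"dp":[0,0,15],"dr":[0,0,0],"fingers":0},
    {"dp":[0,0,0],"dr":[0,0,0],"fingers":0},
  ],
)

```text
time_s: 1.98
tool_pos: [0.5111, 0.2056, 0.1018]
tool_rot: [-179.9, -0.1, 156.2]
force: [-0.1, -0.5, -0.1]
grip_width: 0.0871
grasp_force: 0.0
```

```bash
cat >>h.py <<'E'
from scipy.spatial.transform import Rotation as Ro
def togo(target):
    o=env.get_obs();R=Ro.from_euler("xyz",o["tool_rot"],degrees=True)
    print("t",round(o["time_s"],2),"pos",(o["tool_pos"]*1e3).round(1),"rot",o["tool_rot"].round(2),"F",o["force"].round(1),"T",o["wrist_torque"].round(2),"w",round(o["grip_width"]*1e3,1),"g",round(o["grasp_force"],1),"q",o["qpos"].round(1))
    print("togo tool mm",(R.inv().apply(np.array(target)-o["tool_pos"])*1e3).round(1))
E
python3 - <<'E'
from h import *
togo([.5102,.2052,.010])
cv2.imwrite("pics/s1.png",np.vstack([cv2.resize(env.read_camera("scene")[120:280,250:470,::-1],None,fx=3,fy=3)]))
E
```

```text
t 1.98 pos [511.1 205.6 101.8] rot [-1.7991e+02 -7.0000e-02  1.5618e+02] F [-0.1 -0.5 -0.1] T [ 0.04 -0.08 -0.02] w 87.1 g 0.0 q [-36.7  11.8  13.4 106.1  -3.1  62.6  44. ]
togo tool mm [ 0.6 -0.6 91.8]
```

View pics/s1.png

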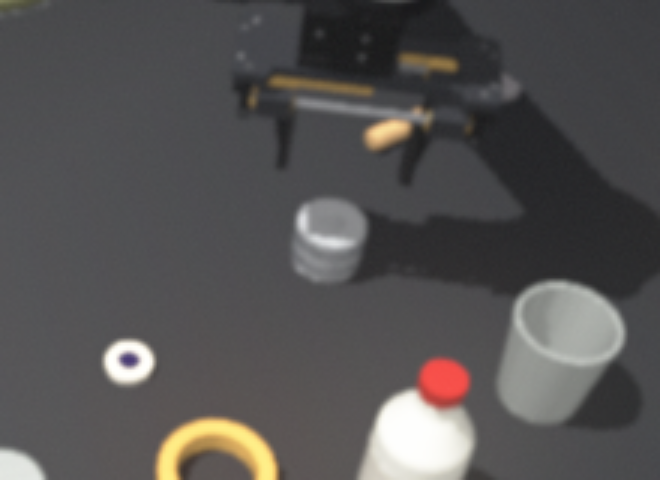

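The fingers straddle the collar (crop (330,240)) with clear space around it. Descending, then a light squeeze to centre it.

Emit:
step_arm(
  moves=[
    {"dp":[0.6,-0.6,30],"dr":[0,0,0],"fingers":0},
    {"dp":[0,0,30],"dr":[0,0,0],"fingers":0},
    {"dp":[0,0,20],"dr":[0,0,0],"fingers":0},
    {"dp":[0,0,11],"dr":[0,0,0],"fingers":0},
    {"dp":[0,0,0],"dr":[0,0,0],"fingers":0},
  ],
)

```text
time_s: 2.65
tool_pos: [0.5114, 0.2058, 0.0121]
tool_rot: [180.0, 0.0, 156.2]
force: [0.0, 0.6, 0.2]
grip_width: 0.0869
grasp_force: 0.0
```

Emit:
step_arm(
  moves=[
    {"dp":[0,0,0],"dr":[0,0,0],"fingers":0.45},
    {"dp":[0,0,0],"dr":[0,0,0],"fingers":0.45},
    {"dp":[0,0,0],"dr":[0,0,0],"fingers":0.45},
    {"dp":[0,0,0],"dr":[0,0,0],"fingers":0.45},
    {"dp":[0,0,0],"dr":[0,0,0],"fingers":0.45},
  ],
  squeeze=5,
)

```text
time_s: 3.28
tool_pos: [0.5112, 0.2057, 0.0118]
tool_rot: [180.0, 0.0, 156.2]
force: [-1.2, -0.8, 1.7]
grip_width: 0.0562
grasp_force: 5.0
```

```bash
python3 -c "
from h import *
togo([.5102,.2052,.010])"
```

```text
t 3.27 pos [511.2 205.7  11.8] rot [1.7997e+02 1.0000e-02 1.5618e+02] F [-1.2 -0.8  1.7] T [0.07 0.04 0.01] w 56.2 g 5.0 q [-35.9  18.1  12.8 110.2  -5.   52.2  45.6]
togo tool mm [ 0.7 -0.8  1.8]
```

Emit:
step_arm(
  moves=[
    {"dp":[0,0,0],"dr":[0,0,0],"fingers":0},
    {"dp":[0,0,0],"dr":[0,0,0],"fingers":0},
    {"dp":[0,0,0],"dr":[0,0,0.175],"fingers":0},
    {"dp":[0,0,0],"dr":[0,0,0.175],"fingers":0},
    {"dp":[0,0,0],"dr":[0,0,0.175],"fingers":0},
  ],
)

```text
time_s: 3.9
tool_pos: [0.5109, 0.2054, 0.0115]
tool_rot: [-180.0, -0.0, 125.8]
force: [-0.5, -0.4, -1.1]
grip_width: 0.0864
grasp_force: 0.0
```

Emit:
step_arm(
  moves=[
    {"dp":[0,0,0],"dr":[0,0,0.175],"fingers":0},
    {"dp":[0,0,0],"dr":[0,0,0.175],"fingers":0},
    {"dp":[0,0,0],"dr":[0,0,0.175],"fingers":0},
    {"dp":[0,0,0],"dr":[0,0,0.175],"fingers":0},
    {"dp":[0,0,0],"dr":[0,0,0.175],"fingers":0},
  ],
)

```text
time_s: 4.53
tool_pos: [0.5109, 0.2055, 0.0115]
tool_rot: [-180.0, 0.0, 75.6]
force: [-0.2, -0.1, -0.4]
grip_width: 0.0872
grasp_force: 0.0
```

Emit:
step_arm(
  moves=[
    {"dp":[0,0,0],"dr":[0,0,0.175],"fingers":0},
    {"dp":[0,0,0],"dr":[0,0,0],"fingers":0},
    {"dp":[0,0,0],"dr":[0,0,0],"fingers":0.45},
    {"dp":[0,0,0],"dr":[0,0,0],"fingers":0.45},
    {"dp":[0,0,0],"dr":[0,0,0],"fingers":0.45},
  ],
)

```text
time_s: 5.15
tool_pos: [0.511, 0.2055, 0.0116]
tool_rot: [-180.0, -0.0, 66.0]
force: [0.4, 0.1, 0.6]
grip_width: 0.0648
grasp_force: 0.0
```

Emit:
step_arm(
  moves=[
    {"dp":[0,0,0],"dr":[0,0,0],"fingers":0.45},
    {"dp":[0,0,0],"dr":[0,0,0],"fingers":0.45},
    {"dp":[0,0,0],"dr":[0,0,0],"fingers":0.45},
    {"dp":[0,0,0],"dr":[0,0,0],"fingers":0.45},
    {"dp":[0,0,0],"dr":[0,0,0],"fingers":0.45},
  ],
  squeeze=40,
)

```text
time_s: 5.78
tool_pos: [0.5111, 0.2055, 0.0116]
tool_rot: [180.0, -0.0, 65.9]
force: [1.6, -1.5, -0.6]
grip_width: 0.0556
grasp_force: 40.0
```

```bash
python3 -c "
from h import *
togo([.5102,.2052,.130])"
```

```text
t 5.78 pos [511.1 205.5  11.6] rot [ 1.7998e+02 -1.0000e-02  6.5930e+01] F [ 1.6 -1.5 -0.6] T [-0.11 -0.19  0.02] w 55.6 g 40.0 q [-48.9  19.5  27.9 110.6 -11.3  52.5 -39.5]
togo tool mm [  -0.6   -0.7 -118.4]
```

Emit:
step_arm(
  moves=[
    {"dp":[0,0,-10],"dr":[0,0,0],"fingers":0.45},
    {"dp":[0,0,-30],"dr":[0,0,0],"fingers":0.45},
    {"dp":[0,0,-40],"dr":[0,0,0],"fingers":0.45},
    {"dp":[0,0,-30],"dr":[0,0,0],"fingers":0.45},
    {"dp":[0,0,-10],"dr":[0,0,0],"fingers":0.45},
  ],
)

```text
time_s: 6.4
tool_pos: [0.5117, 0.2061, 0.1337]
tool_rot: [179.9, -0.2, 65.9]
force: [-0.2, 0.6, -1.5]
grip_width: 0.0558
grasp_force: 40.0
```

```bash
python3 -c "
from h import *
togo([.5292,-.1901,.120])"
```

```text
t 6.4 pos [511.7 206.1 133.7] rot [ 1.7992e+02 -1.7000e-01  6.5950e+01] F [-0.2  0.6 -1.5] T [-0.07  0.11  0.02] w 55.8 g 40.0 q [-51.5  10.5  29.9 104.9  -5.8  65.9 -43.8]
togo tool mm [-354.7  177.4   12.9]
```

Emit:
step_arm(
  moves=[
    {"dp":[-20,10,0],"dr":[0,0,0],"fingers":0.45},
    {"dp":[-38,19,0],"dr":[0,0,0],"fingers":0.45},
    {"dp":[-38,19,0],"dr":[0,0,0],"fingers":0.45},
    {"dp":[-38,19,0],"dr":[0,0,0],"fingers":0.45},
    {"dp":[-38,19,0],"dr":[0,0,0],"fingers":0.45},
  ],
)

```text
time_s: 7.02
tool_pos: [0.5175, 0.0102, 0.1298]
tool_rot: [-179.9, 0.1, 65.9]
force: [0.2, -0.0, -2.2]
grip_width: 0.0554
grasp_force: 40.0
```

Emit:
step_arm(
  moves=[
    {"dp":[-38,19,0],"dr":[0,0,0],"fingers":0.45},
    {"dp":[-38,19,0],"dr":[0,0,0],"fingers":0.45},
    {"dp":[-38,19,0],"dr":[0,0,0],"fingers":0.45},
    {"dp":[-38,19,0],"dr":[0,0,0],"fingers":0.45},
    {"dp":[-20,10,0],"dr":[0,0,0],"fingers":0.45},
  ],
)

```text
time_s: 7.65
tool_pos: [0.5249, -0.183, 0.13]
tool_rot: [-179.8, 0.1, 65.7]
force: [0.0, 0.4, -1.6]
grip_width: 0.0554
grasp_force: 40.0
```

Emit:
step_arm(
  moves=[
    {"dp":[-10,5,5],"dr":[0,0,0],"fingers":0.45},
    {"dp":[0,0,7],"dr":[0,0,0],"fingers":0.45},
    {"dp":[0,0,0],"dr":[0,0,0],"fingers":0.45},
    {"dp":[0,0,0],"dr":[0,0,0],"fingers":0.45},
    {"dp":[0,0,0],"dr":[0,0,0],"fingers":0.45},
  ],
)

```text
time_s: 8.28
tool_pos: [0.5286, -0.1891, 0.1198]
tool_rot: [180.0, -0.0, 66.0]
force: [0.6, -0.5, -2.0]
grip_width: 0.0553
grasp_force: 40.0
```

```bash
python3 -c "
from h import *
togo([.5292,-.1901,.090])
cv2.imwrite('pics/s2.png',np.hstack([cv2.resize(env.read_camera('scene')[140:270,140:270,::-1],None,fx=3,fy=3),cv2.resize(env.read_camera('top')[160:290,290:420,::-1],None,fx=3,fy=3)]))"
```

```text
t 8.28 pos [ 528.6 -189.1  119.8] rot [ 1.7998e+02 -3.0000e-02  6.6010e+01] F [ 0.6 -0.5 -2. ] T [-0.08  0.1   0.04] w 55.3 g 40.0 q [-22.4  14.9  45.3 104.7 -11.6  65.2   2.9]
togo tool mm [-0.7  0.9 29.8]
```

View pics/s2.png

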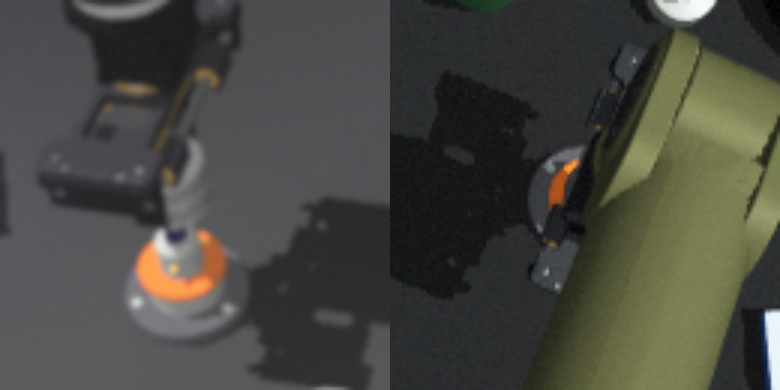

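The collar is held right above the spigot: collar at crop (185,190), spigot at (178,250). The top view is blocked by the arm. I'll lower it gently.

Emit:
step_arm(
  moves=[
    {"dp":[-0.7,0.9,10],"dr":[0,0,0],"fingers":0.45},
    {"dp":[0,0,10],"dr":[0,0,0],"fingers":0.45},
    {"dp":[0,0,6],"dr":[0,0,0],"fingers":0.45},
    {"dp":[0,0,3],"dr":[0,0,0],"fingers":0.45},
    {"dp":[0,0,3],"dr":[0,0,0],"fingers":0.45},
  ],
)

```text
time_s: 9.0
tool_pos: [0.5289, -0.1909, 0.0874]
tool_rot: [180.0, -0.0, 65.9]
force: [0.2, 0.9, -2.2]
grip_width: 0.0554
grasp_force: 40.0
```

Emit:
step_arm(
  moves=[
    {"dp":[0,0,2],"dr":[0,0,0],"fingers":0.45},
    {"dp":[0,0,2],"dr":[0,0,0],"fingers":0.45},
    {"dp":[0,0,2],"dr":[0,0,0],"fingers":0.45},
    {"dp":[0,0,2],"dr":[0,0,0],"fingers":0.45},
    {"dp":[0,0,0],"dr":[0,0,0],"fingers":0.45},
  ],
)

```text
time_s: 9.62
tool_pos: [0.5299, -0.1911, 0.0799]
tool_rot: [179.9, -0.0, 65.9]
force: [2.6, -0.5, -2.3]
grip_width: 0.0557
grasp_force: 40.0
```

```bash
python3 -c "
from h import *
togo([.5292,-.1901,.0716])"
```

```text
t 9.62 pos [ 529.9 -191.1   79.9] rot [ 1.7986e+02 -2.0000e-02  6.5940e+01] F [ 2.6 -0.5 -2.3] T [-0.2  -0.63 -0.03] w 55.7 g 40.0 q [-20.9  18.   44.3 106.6 -14.3  60.9   5. ]
togo tool mm [ 0.6 -1.1  8.3]
```

Contact on the chamfer is light, pushing toward +x. I'll shift 1 mm that way and go on down.

Emit:
step_arm(
  moves=[
    {"dp":[0.4,0.9,2],"dr":[0,0,0],"fingers":0.45},
    {"dp":[0,0,2],"dr":[0,0,0],"fingers":0.45},
    {"dp":[0,0,2],"dr":[0,0,0],"fingers":0.45},
    {"dp":[0,0,2],"dr":[0,0,0],"fingers":0.45},
    {"dp":[0,0,0],"dr":[0,0,0],"fingers":0.45},
  ],
)

```text
time_s: 10.25
tool_pos: [0.5302, -0.1909, 0.0715]
tool_rot: [179.9, -0.0, 65.9]
force: [3.3, -0.9, -3.1]
grip_width: 0.0555
grasp_force: 40.0
```

```bash
python3 -c "
from h import *
togo([.5292,-.1901,.0716])"
```

```text
t 10.25 pos [ 530.2 -190.9   71.5] rot [ 1.7995e+02 -1.0000e-02  6.5940e+01] F [ 3.3 -0.9 -3.1] T [-0.21 -0.86 -0.04] w 55.5 g 40.0 q [-20.6  18.7  44.  106.9 -14.9  60.2   5.4]
togo tool mm [ 0.3 -1.2 -0.1]
```

Emit:
step_arm(
  moves=[
    {"dp":[0.4,0.9,1],"dr":[0,0,0],"fingers":0.45},
    {"dp":[0,0,1],"dr":[0,0,0],"fingers":0.45},
    {"dp":[0,0,1],"dr":[0,0,0],"fingers":0.45},
    {"dp":[0,0,0],"dr":[0,0,0],"fingers":0.45},
    {"dp":[0,0,0],"dr":[0,0,0],"fingers":0.45},
  ],
)

```text
time_s: 10.88
tool_pos: [0.5304, -0.191, 0.0709]
tool_rot: [-179.9, -0.1, 65.9]
force: [-4.5, 2.2, 18.2]
grip_width: 0.0559
grasp_force: 40.0
```

```bash
python3 -c "
from h import *
togo([.5292,-.1901,.0716])"
```

```text
t 10.88 pos [ 530.4 -191.    70.9] rot [-1.7991e+02 -9.0000e-02  6.5920e+01] F [-4.5  2.2 18.2] T [ 0.46  1.19 -0.03] w 55.9 g 40.0 q [-20.4  18.9  44.  106.8 -15.1  60.3   5.6]
togo tool mm [ 0.3 -1.5 -0.7]
```

It's riding on the pins at TCP z 70.9 mm with 18 N. I'll ease the push slightly and start turning.

Emit:
step_arm(
  moves=[
    {"dp":[-0.2,-0.4,-0.8],"dr":[0,0,0.055],"fingers":0.45},
    {"dp":[0,0,0],"dr":[0,0,0.055],"fingers":0.45},
    {"dp":[0,0,0],"dr":[0,0,0.055],"fingers":0.45},
    {"dp":[0,0,0],"dr":[0,0,0.055],"fingers":0.45},
    {"dp":[0,0,0],"dr":[0,0,0.055],"fingers":0.45},
  ],
)

```text
time_s: 11.5
tool_pos: [0.5309, -0.1913, 0.0711]
tool_rot: [180.0, -0.1, 50.1]
force: [0.1, -0.1, 10.6]
grip_width: 0.0557
grasp_force: 40.0
```

```bash
python3 -c "
from h import *
togo([.5292,-.1901,.0716])"
```

```text
t 11.5 pos [ 530.9 -191.3   71.1] rot [ 1.7996e+02 -6.0000e-02  5.0100e+01] F [ 0.1 -0.1 10.6] T [0.04 0.23 0.11] w 55.7 g 40.0 q [-22.8  19.6  47.  106.9 -16.5  60.4  -9.1]
togo tool mm [-0.2 -2.1 -0.5]
```

Lateral forces are now near zero and it turns freely, so I'll go on.

Emit:
step_arm(
  moves=[
    {"dp":[0,0,0],"dr":[0,0,0.055],"fingers":0.45},
    {"dp":[0,0,0],"dr":[0,0,0.055],"fingers":0.45},
    {"dp":[0,0,0],"dr":[0,0,0.055],"fingers":0.45},
    {"dp":[0,0,0],"dr":[0,0,0.055],"fingers":0.45},
    {"dp":[0,0,0],"dr":[0,0,0.055],"fingers":0.45},
  ],
)

```text
time_s: 12.12
tool_pos: [0.5309, -0.1911, 0.0711]
tool_rot: [180.0, -0.1, 34.4]
force: [-0.2, 1.7, 10.6]
grip_width: 0.0557
grasp_force: 40.0
```

Emit:
step_arm(
  moves=[
    {"dp":[0,0,0],"dr":[0,0,0.055],"fingers":0.45},
    {"dp":[0,0,0],"dr":[0,0,0.055],"fingers":0.45},
    {"dp":[0,0,0],"dr":[0,0,0.055],"fingers":0.45},
    {"dp":[0,0,0],"dr":[0,0,0.055],"fingers":0.45},
    {"dp":[0,0,0],"dr":[0,0,0.055],"fingers":0.45},
  ],
)

```text
time_s: 12.75
tool_pos: [0.5301, -0.1904, 0.0693]
tool_rot: [-179.9, 0.0, 18.6]
force: [2.7, 1.2, -1.0]
grip_width: 0.0552
grasp_force: 40.0
```

It dropped 1.8 mm and the push vanished, so the keyways have found the pins. I'll check the torque.

```bash
python3 -c "
from h import *
togo([.5292,-.1901,.0716])"
```

```text
t 12.75 pos [ 530.1 -190.4   69.3] rot [-1.7993e+02  1.0000e-02  1.8570e+01] F [ 2.7  1.2 -1. ] T [ 0.06 -0.4   0.04] w 55.2 g 40.0 q [-27.6  21.7  53.3 107.2 -19.9  61.  -37.9]
togo tool mm [-0.7 -0.5 -2.3]
```

Emit:
step_arm(
  moves=[
    {"dp":[0,0,2],"dr":[0,0,0],"fingers":0.45},
    {"dp":[0,0,2],"dr":[0,0,0],"fingers":0.45},
    {"dp":[0,0,2],"dr":[0,0,0],"fingers":0.45},
    {"dp":[0,0,2],"dr":[0,0,0],"fingers":0.45},
    {"dp":[0,0,0],"dr":[0,0,0],"fingers":0.45},
  ],
)

```text
time_s: 13.38
tool_pos: [0.5302, -0.1908, 0.0609]
tool_rot: [-180.0, 0.0, 18.7]
force: [2.2, 0.6, -3.5]
grip_width: 0.0552
grasp_force: 40.0
```

```bash
python3 -c "
from h import *
togo([.5292,-.1901,.0476])"
```

```text
t 13.38 pos [ 530.2 -190.8   60.9] rot [-1.7999e+02  1.0000e-02  1.8670e+01] F [ 2.2  0.6 -3.5] T [ 0.02 -0.52 -0.09] w 55.2 g 40.0 q [-27.2  22.4  52.8 107.5 -20.5  60.1 -37.3]
togo tool mm [-0.7 -0.9 13.3]
```

Emit:
step_arm(
  moves=[
    {"dp":[0.5,0,3],"dr":[0,0,0],"fingers":0.45},
    {"dp":[0,0,3],"dr":[0,0,0],"fingers":0.45},
    {"dp":[0,0,3],"dr":[0,0,0],"fingers":0.45},
    {"dp":[0,0,3],"dr":[0,0,0],"fingers":0.45},
    {"dp":[0,0,1],"dr":[0,0,0],"fingers":0.45},
  ],
  squeeze=60,
)

```text
time_s: 14.0
tool_pos: [0.5305, -0.1908, 0.0487]
tool_rot: [-179.9, 0.0, 18.7]
force: [-2.1, 2.4, 6.4]
grip_width: 0.0554
grasp_force: 60.0
```

Emit:
step_arm(
  moves=[
    {"dp":[0,0,1],"dr":[0,0,0],"fingers":0.45},
    {"dp":[0,0,1],"dr":[0,0,0],"fingers":0.45},
    {"dp":[0,0,0],"dr":[0,0,0],"fingers":0.45},
    {"dp":[0,0,0],"dr":[0,0,0],"fingers":0.45},
    {"dp":[0,0,0],"dr":[0,0,0],"fingers":0.45},
  ],
)

```text
time_s: 14.62
tool_pos: [0.5305, -0.1908, 0.0476]
tool_rot: [-179.9, 0.0, 18.7]
force: [-4.5, 2.7, 12.6]
grip_width: 0.0554
grasp_force: 60.0
```

```bash
python3 -c "
from h import *
togo([.5292,-.1901,.0476])"
```

```text
t 14.62 pos [ 530.5 -190.8   47.6] rot [-1.7991e+02  1.0000e-02  1.8660e+01] F [-4.5  2.7 12.6] T [ 0.48  1.06 -0.04] w 55.4 g 60.0 q [-26.4  23.6  52.1 108.  -21.7  58.9 -36.5]
togo tool mm [-1.  -1.1 -0. ]
```

Emit:
step_arm(
  moves=[
    {"dp":[-0.4,0,1],"dr":[0,0,0],"fingers":0.45},
    {"dp":[0,0,0.5],"dr":[0,0,0],"fingers":0.45},
    {"dp":[0,0,0],"dr":[0,0,0],"fingers":0.45},
    {"dp":[0,0,0],"dr":[0,0,0],"fingers":0.45},
    {"dp":[0,0,0],"dr":[0,0,0],"fingers":0.45},
  ],
)

```text
time_s: 15.25
tool_pos: [0.5305, -0.1908, 0.0475]
tool_rot: [-179.9, -0.0, 18.7]
force: [-7.8, 4.7, 23.0]
grip_width: 0.0552
grasp_force: 60.0
```

```bash
python3 -c "
from h import *
togo([.5292,-.1901,.0476])
cv2.imwrite('pics/s3.png',cv2.resize(env.read_camera('scene')[160:270,140:270,::-1],None,fx=5,fy=5))"
```

```text
t 15.25 pos [ 530.5 -190.8   47.5] rot [-1.7986e+02 -4.0000e-02  1.8670e+01] F [-7.8  4.7 23. ] T [0.81 1.82 0.04] w 55.2 g 60.0 q [-26.3  23.6  52.1 108.  -21.8  58.9 -36.4]
togo tool mm [-1.  -1.1 -0.1]
```

View pics/s3.png

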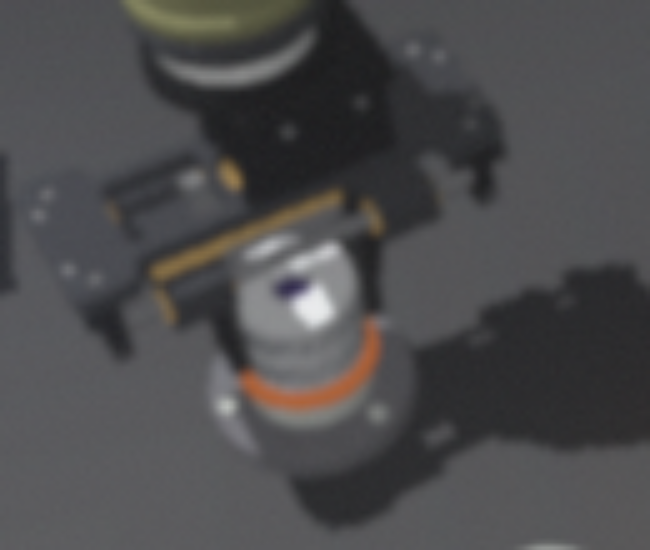

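The crop shows the collar seated flat on the orange plate (300,390), with the specimen visible in its window (295,290). z has stalled at 47.5 mm while the force rose, which suggests a hard stop. I'll relieve the side load and press a little more to rule out jamming.

Emit:
step_arm(
  moves=[
    {"dp":[-0.7,-0.8,0.5],"dr":[0,0,0],"fingers":0.45},
    {"dp":[0,0,0.5],"dr":[0,0,0],"fingers":0.45},
    {"dp":[0,0,0],"dr":[0,0,0],"fingers":0.45},
    {"dp":[0,0,0],"dr":[0,0,0],"fingers":0.45},
    {"dp":[0,0,0],"dr":[0,0,0],"fingers":0.45},
  ],
)

```text
time_s: 15.92
tool_pos: [0.5305, -0.1908, 0.0474]
tool_rot: [-179.9, -0.1, 18.7]
force: [-8.1, 4.4, 26.7]
grip_width: 0.0557
grasp_force: 60.0
```

```bash
python3 -c "
from h import *
togo([.5292,-.1901,.0476])"
```

```text
t 15.93 pos [ 530.5 -190.8   47.4] rot [-1.7992e+02 -1.4000e-01  1.8660e+01] F [-8.1  4.4 26.7] T [0.9  1.87 0.07] w 55.7 g 60.0 q [-26.4  23.5  52.1 108.1 -21.7  58.8 -36.4]
togo tool mm [-1.  -1.1 -0.2]
```

```bash
python3 -c "
from cell import env
print(env.sign_off())"
```

```text
the job is handed in; nothing more can be done
None
```

I set the collar over the spigot, found the keyway fit after about 45° of turning, pushed it down to a hard stop (about 27 N, z stalled) and handed the job in at 15.9 s still gripping it there; the verdict was not shown.

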